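Lock the formula doser's lid and hold its gate open at the mark

TASK

Get the formula doser ready to fill the mug: first lay the loose steel bar gently (do not drop it) into both steel forks, across the doser's lid and about centred, and let go of it. Then pull the spring-return gate out by its upright black handle until the handle and its pointer are level with the small steel marker clip on the guide rail, keep it there for at least three seconds, and finish while still holding it at the mark, because the spring shuts it if let go. Leave the mug, canister, bottle, jar, teat and spoon where they are.

Things in the scene. Friction and masses are not known exactly. Their poses are not given: they have to be found in the camera images.
- doser: Formula doser screwed to the counter; place and yaw vary. Origin on the counter under the hopper's centre; z up; its front faces its -x. Box 122 (x) by 136 mm (y), lid top 158 mm up. In front two guide rails 8 mm wide run along x at y = +30 and -30 mm, tops 95 mm up, from x = -60 to -215 mm, ending at a leg 68 mm wide, 94 mm high.
- fork_left (a point): Middle of the seat of the steel fork at the doser's +y side: x 0, y +80, z 164 mm in the doser's frame. The fork is 12 mm thick in y; two prongs rise 24 mm above the seat and leave a gap of 26 mm along the doser's x for the bar. The bar lies on both seats, along the doser's y, 6 mm above the lid.
- fork_right (a point): The same for the fork at the doser's -y side: y -80 mm.
- gate: Spring-return gate. Origin on the black handle's centre line, 85 mm above the counter; axes as the doser's. Handle 16 (x) by 22 mm (y), 93 to 149 mm above the counter; a pointer juts from its foot to +y. Shut: x = -130, y = 0 mm in the doser's frame. Pulls straight out along the doser's -x, at most 70 mm; spring 3 N at first, 8 N at 50 mm; it shuts when let go.
- mark: The mark: small steel clip on the doser's +y guide rail, with a fin 4 mm thick, 12 mm high, jutting outwards to 32 mm from the rail's middle. Origin on the rail's top at the fin's x; axes as the doser's. It sits 28 to 52 mm in front of the shut handle (varies). The gate is at the mark when its origin and the clip's have the same x in the doser's frame. The clip does not stop the gate.
- bar: Loose plain bar of dark steel tube, square-ended, 16 mm wide (its x), 210 mm long (its y), 20 mm high (its z), 110 to 220 g, lying flat on the counter to the left or right of the doser, its length roughly pointing away from the robot. Origin: centre of its underside.
- mug: White ceramic mug, 68 mm across, 65 mm high, standing under the doser's spout. Origin: centre of its underside. Bystander.
- canister: Closed round formula canister, 100 mm across, 150 mm high, on the counter. Origin: centre of its underside. Bystander.
- bottle: Empty open glass bottle, 60 mm across with a 38 mm neck, 140 mm high, on the counter. Origin: centre of its underside. Bystander.
- teat: Small pale silicone teat standing on its flange, 48 mm across, 48 mm high. Origin: centre of its underside. Bystander.
- jar: Closed glass jar, 60 mm across, 90 mm high, on the counter. Origin: centre of its underside. Bystander.
- spoon: Wooden spoon, about 220 mm long, lying on the counter to one side of the doser, the bar lying on the other (which side varies). Long axis: its x. Bystander.
Things that resemble listed ones, but are neither listed nor needed, are in the scene too. What is meant by the bar is not pink, purple or white, and is the larger of those in its own colour.

How it is judged:
By the outcome, as a careful person would: the job done as asked, in the order asked, and still so for the second after the job is handed in, while the arm keeps its last pose, push and grip.
It also fails if it takes over 59 s, if anything falls off the work surface, if the arm or the gripper's body presses on something with over 40 N, if the wrist force passes 120 N, or if a joint passes its speed limit or range.

ROBOT

A 6-joint arm with a two-finger parallel gripper is mounted at the origin on the work surface. World frame = base frame: x ahead of the robot, y to its left, z up, the work surface at z = 0. Lengths are in m, angles in rad, forces in N, time in s.
With the tool pointing down it reaches from about 0.35 to 0.875 m from the base axis. Payload 4.2 kg.
Tool frame: the origin (TCP) lies on the mounting face of the last link; the fingertips stand 182 mm ahead of it and the grasp point (between the pads) lies 164 mm ahead of it; z points along the fingers, y is the line along which they close (so a half turn about z gives the same grasp; the last joint's range is limited). The gripper opens to 87 mm and grips with 3 to 60 N. Pads are 19 mm wide; open, the fingers measure 117 mm over their backs; the gripper's body (75 mm by 190 mm) begins 51 mm behind the grasp point.
Start: joints at [1.503, 0.385, 0.008, 0, -1.194, -0.259], TCP at [0.201, 0.592, 0.405] pointing down, gripper open.
Joint ranges: [-3.14, 3.14], [-1.21, 2.06], [-1.07, 1.41], [-3.16, 2.05], [-2.99, -0.16], [-3.1, 3.1]. Speed limits (rad/s): [2.79, 2.79, 3.14, 3.14, 3.14, 3.14].

INTERFACE

Orientations are given as [roll, pitch, yaw] about the fixed x, y, z axes, in that order (R = Rz(yaw) Ry(pitch) Rx(roll)).
In Python, from plant import state, viewer, ticket gives the robot as it stands.
- The arm moves only by the tool play_rows, never from a script. Its argument "targets" is a list that holds one entry, the list of rows, each a list of 7 numbers: the shift along the world's x, y, z in units of 30 mm (1.0 is 30 mm), then the turn, a rotation vector about the world's x, y, z in units of 5 degrees (1.0 is 5 degrees), then the opening, from 0 (shut) to 1 (fully open). A call has 1 to 10 rows; each row shifts and turns the commanded pose from where the row before left it; what a row does not reach is not made up. A row lasts 1/12 s, in which the tool goes at most 41.7 mm and 7.16 degrees, less where a joint would pass 70% of its speed; a pose out of reach is approached as far as the arm can. A call is refused whole if a number of a shift passes 1 or a number of a turn 1, either way. A call with a gripper value outside its range is refused whole. The fingers move at their own pace and stop on an object; "newtons" is the grip in N (left out, the last holds). Time passes only in rows, so rows that do not move let the fingers close. It gives the time, the measured TCP pose, the force, the opening and the grip force at its end, in the units of the state.
- state(): the state, without advancing time (a new reading comes with each control period).
- viewer.camera(name): name is "scene" or "top" or "wrist"; returns a dict with "pixels" (420x560x3 uint8, blue, green, red), "fx", "fy", "cx", "cy" (pixels), "D" ([k1, k2, p1, p2, k3] as OpenCV has them; the pictures are not rectified), "R" (3x3) and "t" (3): a world point X has camera coordinates R X + t. Camera axes: x right, y down, z forward; pixel columns grow to the right and rows downward; lengths in m; the calibration is good to about 2 mm. A picture is of the moment at which its call begins. There is no depth.
- ticket.hand_in(): hands the job in; it is judged then, once.
The state is a dict: "t": time; "joint_positions": joint angles; "joint_velocities": joint speeds; "tau": joint torques, N m; "eef_pos": TCP position; "tcp_rot": TCP orientation; "contact_force": force on the tool from outside, world axes, zero at the start; "ft_torque": the same for the moment, N m; "width": opening from 0.0 (shut) to 1.0 (fully open); "grasp_force": force on a finger pad.
Only numpy, scipy, OpenCV 4.12 (cv2) and the standard library are available. Lean on these libraries where they do the work, as an engineer would, in place of code of your own. Each camera call takes 0.05 s, during which the arm holds its last target. There are 200 camera calls.

## Working session

There is one attempt and no reset: what is moved stays moved. The work goes in short steps, Python scripts to look and compute and a tool call to move; the robot and the scene stay as the last step left them, time stands still between calls to the robot, and variables do not carry over. Pictures are saved under pics/ and viewed, at most 10 in all, crops included, and the job is handed in when it is done.

Besides the shell and the picture viewer there is one more tool, called after ">>>" as name(argument=value, ...), one argument or row to a line, values as JSON. play_rows: Moves the arm, as the interface text tells. Its arguments: {"type":"object","properties":{"targets":{"type":"array"},"newtons":{"type":"number"}},"required":["targets"]}

```bash
mkdir -p pics; cat > h.py <<'E'
import sys; sys.path.insert(0,'.')
import numpy as np, cv2, pickle
def grab(n):
    from plant import viewer
    c=viewer.camera(n); pickle.dump(c,open(f'pics/{n}.pkl','wb')); cv2.imwrite(f'pics/{n}.pklraw.png',c['pixels']); return c
def load(n): return pickle.load(open(f'pics/{n}.pkl','rb'))
def K(c): return np.array([[c['fx'],0,c['cx']],[0,c['fy'],c['cy']],[0,0,1.]])
def px2w(c,uv,z):
    uv=np.array(uv,float).reshape(-1,1,2)
    n=cv2.undistortPoints(uv,K(c),np.array(c['D'],float)).reshape(-1,2)
    R=np.array(c['R']);t=np.array(c['t'])
    d=np.c_[n,np.ones(len(n))]@R; o=-R.T@t
    z=np.broadcast_to(z,(len(n),))
    return o+d*((z-o[2])/d[:,2])[:,None]
def w2px(c,X):
    return cv2.projectPoints(np.array(X,float).reshape(-1,1,3),cv2.Rodrigues(np.array(c['R'],float))[0],np.array(c['t'],float),K(c),np.array(c['D'],float))[0].reshape(-1,2)
E
python3 - <<'E'
from h import *
from plant import state
a=grab('scene');b=grab('top')
cv2.imwrite('pics/s1.png',cv2.resize(a['pixels'],(800,600),interpolation=cv2.INTER_CUBIC))
cv2.imwrite('pics/t1.png',cv2.resize(b['pixels'],(800,600),interpolation=cv2.INTER_CUBIC))
for c in(a,b): print(-np.array(c['R']).T@c['t'],np.array(c['R'])[2])
s=state();print({k:np.round(v,3) for k,v in s.items()})
E
```

```text
[1.45124086 0.42636842 0.96416002] [-0.73010377 -0.28098046 -0.62289523]
[0.199761   0.07783755 1.36018756] [ 0.20876093 -0.01436274 -0.97786123]
{'t': np.float64(0.1), 'joint_positions': array([ 1.503,  0.386,  0.007, -0.   , -1.194, -0.259]), 'joint_velocities': array([-0.   , -0.002,  0.005,  0.002,  0.   ,  0.001]), 'tau': array([ 1.0000e-03, -3.9169e+01,  1.8793e+01,  4.2320e+00,  1.3000e-02,
       -0.0000e+00]), 'eef_pos': array([0.201, 0.592, 0.404]), 'tcp_rot': array([ 3.14 , -0.   , -0.327]), 'contact_force': array([-0.16 ,  0.26 ,  0.217]), 'ft_torque': array([-0.014,  0.031, -0.006]), 'grasp_force': np.float64(0.0), 'width': np.float64(1.0)}
```

View pics/s1.png

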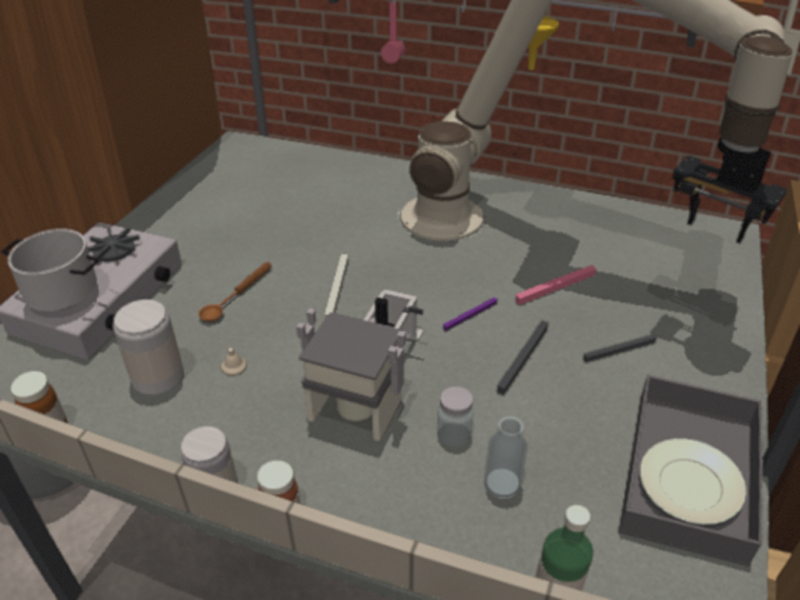

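View pics/t1.png

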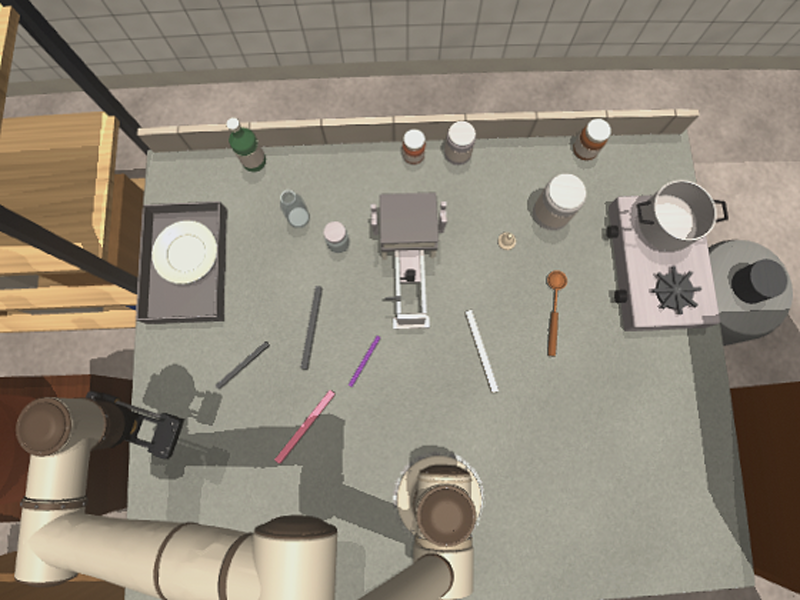

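The top view shows dark bars A at about (312,328) and B at (243,365), pink at (305,427), purple at (365,361) and white at (482,350). The doser is at (408,220), with its handle at (409,275) and the clip fin at about (392,298). A is the longer dark bar and points away from the robot, so it fits the description. I'll check that in a crop with lengths.

```bash
python3 - <<'E'
from h import *
c=load('top'); im=c['pixels']
cr=im[125:285,145:320]; cv2.imwrite('pics/t2.png',cv2.resize(cr,None,fx=3.7,fy=3.7,interpolation=cv2.INTER_CUBIC)[:600,:800])
g=cv2.cvtColor(im,cv2.COLOR_BGR2GRAY)
for n,(x0,x1,y0,y1) in dict(A=(205,232,195,265),B=(148,192,236,276)).items():
    m=(g[y0:y1,x0:x1]<85).astype(np.uint8)
    k,l,st,_=cv2.connectedComponentsWithStats(m); i=1+np.argmax(st[1:,4])
    ys,xs=np.where(l==i); W=px2w(c,np.c_[xs+x0,ys+y0],0.02)
    r=cv2.minAreaRect((W[:,:2]*1000).astype(np.float32)); print(n,len(xs),r,np.round(cv2.boxPoints(r)))
    print(np.median(g[y0:y1,x0:x1]),g[y0:y1,x0:x1].min())
E
```

```text
A 8 ((497.2990417480469, 274.7895202636719), (3.505122184753418, 22.05495262145996), 75.59908294677734) [[486. 276.]
 [508. 270.]
 [508. 274.]
 [487. 279.]]
160.0 67
B 48 ((333.31591796875, 461.2609558105469), (12.820042610168457, 157.28366088867188), 44.09386444091797) [[274. 513.]
 [383. 400.]
 [393. 409.]
 [283. 522.]]
159.0 48
```

View pics/t2.png

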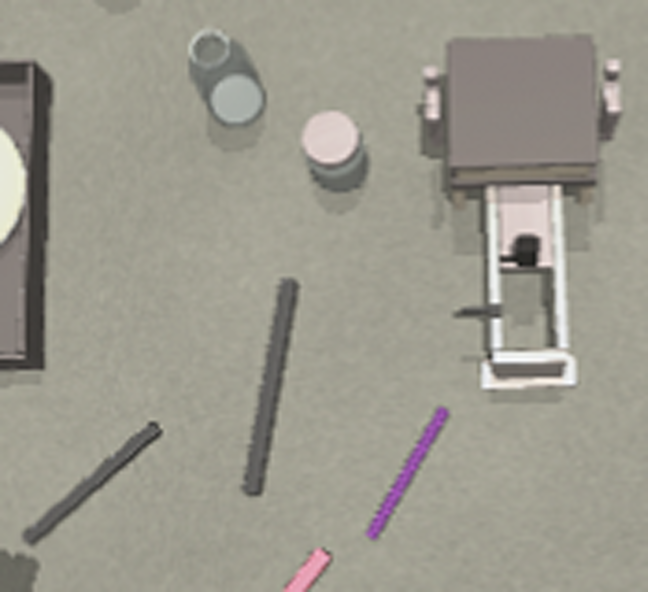

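Crop confirms it: A is at crop (270,388), clearly longer and thicker than dark bar B at (92,483), so A is the bar. Next I'll measure the bar and the doser pose, using an enlarged scene view.

```bash
python3 - <<'E'
from h import *
c=load('top'); im=c['pixels']
g=cv2.cvtColor(im,cv2.COLOR_BGR2GRAY)
for th in (105,120,130):
  for n,(x0,x1,y0,y1) in dict(A=(205,232,195,265),B=(148,192,236,276)).items():
    m=(g[y0:y1,x0:x1]<th).astype(np.uint8)
    k,l,st,_=cv2.connectedComponentsWithStats(m); i=1+np.argmax(st[1:,4])
    ys,xs=np.where(l==i); W=px2w(c,np.c_[xs+x0,ys+y0],0.02)
    r=cv2.minAreaRect((W[:,:2]*1000).astype(np.float32)); print(th,n,len(xs),np.round(W.mean(0),4),r)
s=load('scene')
cr=s['pixels'][195:310,200:310]; cv2.imwrite('pics/s2.png',cv2.resize(cr,None,fx=5.2,fy=5.2,interpolation=cv2.INTER_CUBIC))
cr=c['pixels'][130:235,250:320]; cv2.imwrite('pics/t3.png',cv2.resize(cr,None,fx=5.7,fy=5.7,interpolation=cv2.INTER_CUBIC))
a=cv2.imread('pics/s2.png');b=cv2.imread('pics/t3.png')
o=np.zeros((600,800,3),np.uint8);print(a.shape,b.shape)
cv2.imwrite('pics/both.png',np.hstack([cv2.resize(cv2.copyMakeBorder(a,0,600-a.shape[0],0,0,0),None,fx=.7,fy=1)[:, :0] if 0 else cv2.copyMakeBorder(a,0,max(0,600-a.shape[0]),0,0,0)[:600],cv2.copyMakeBorder(b,0,max(0,600-b.shape[0]),0,0,0)[:600,140:368]])[:,:800])
E
```

```text
105 A 274 [0.4196 0.2952 0.02  ] ((421.83673095703125, 295.1015319824219), (17.26174545288086, 206.8140106201172), 79.32698059082031)
105 B 188 [0.337  0.4627 0.02  ] ((336.8410339355469, 464.50421142578125), (16.719364166259766, 158.2767791748047), 39.77770233154297)
120 A 311 [0.4189 0.2953 0.02  ] ((423.06982421875, 294.66455078125), (19.913148880004883, 210.45091247558594), 79.19316101074219)
120 B 208 [0.3361 0.464  0.02  ] ((336.3931884765625, 464.6318359375), (17.265533447265625, 162.76535034179688), 39.750450134277344)
130 A 344 [0.4215 0.2947 0.02  ] ((423.2694091796875, 294.3037414550781), (20.547119140625, 210.9783477783203), 79.19316101074219)
130 B 222 [0.3363 0.4641 0.02  ] ((336.54827880859375, 464.74285888671875), (17.939533233642578, 162.76165771484375), 40.022369384765625)
(598, 572, 3) (598, 399, 3)
```

View pics/s2.png

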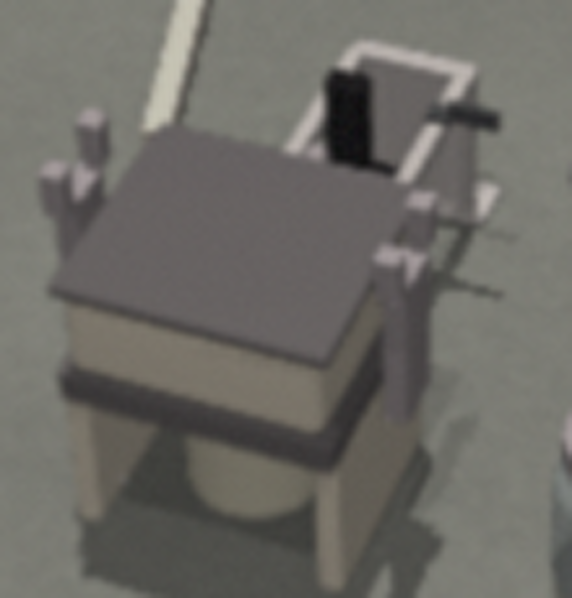

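View pics/t3.png

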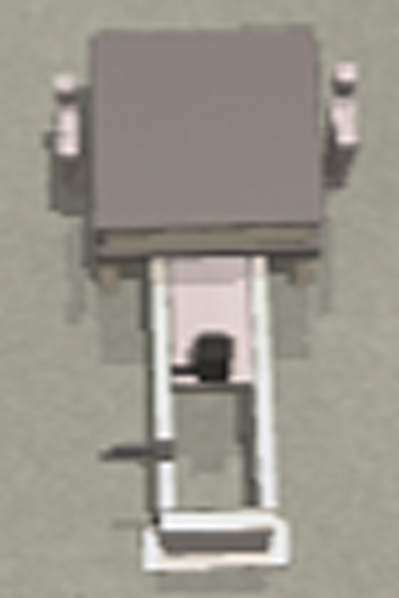

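```bash
cat > fit.py <<'E'
from h import *
from scipy.optimize import least_squares
T=load('top');S=load('scene')
tp=lambda p:(np.array(p,float)+.5)/5.7-.5+[250,130]
sp=lambda p:(np.array(p,float)+.5)/5.2-.5+[200,195]
lid=np.array([[61,68,158],[61,-68,158],[-61,68,158],[-61,-68,158]])/1e3
Pt=tp([[92,30],[315,25],[92,228],[320,221]])
Ps=sp([[325,362],[52,291],[408,185],[165,125],[407,229],[73,146]])
Ms=np.r_[lid,[[0,.08,.188],[0,-.08,.188]]]
def D2W(p,X):
    c,s=np.cos(p[2]),np.sin(p[2]); X=np.atleast_2d(X)
    return np.c_[p[0]+c*X[:,0]-s*X[:,1],p[1]+s*X[:,0]+c*X[:,1],X[:,2]]
f=lambda p:np.r_[(w2px(T,D2W(p,lid))-Pt).ravel(),(w2px(S,D2W(p,Ms))-Ps).ravel()]
r=least_squares(f,[.6,0.05,0],loss='soft_l1');p=r.x
if __name__=='__main__':
    print(p,np.degrees(p[2]));print(np.round(f(p).reshape(-1,2),2))
    def W2D(W): d=W[:,:2]-p[:2]; c,s=np.cos(p[2]),np.sin(p[2]); return np.c_[d@[c,s],d@[-s,c]]*1e3
    print('handle top,T',W2D(px2w(T,tp([[213,345]]),.149)),'S',W2D(px2w(S,sp([[348,75]]),.149)))
    for z in(.095,.101,.107): print('fin tip',z,W2D(px2w(T,tp([[103,455],[140,452],[175,450]]),z)).round(1).tolist(),W2D(px2w(S,sp([[498,120],[465,113],[437,108]]),z)).round(1).tolist())
    print('leg corners',W2D(px2w(T,tp([[158,515],[280,515]]),.094)),W2D(px2w(S,sp([[355,42],[478,68]]),.095)))
E
python3 fit.py
python3 - <<'E'
from h import *
c=load('scene'); g=cv2.cvtColor(c['pixels'],cv2.COLOR_BGR2GRAY)
x0,x1,y0,y1=340,390,220,280
for th in (75,90):
    m=(g[y0:y1,x0:x1]<th).astype(np.uint8);k,l,st,_=cv2.connectedComponentsWithStats(m);i=1+np.argmax(st[1:,4]);ys,xs=np.where(l==i)
    W=px2w(c,np.c_[xs+x0,ys+y0],0.012);r=cv2.minAreaRect((W[:,:2]*1000).astype(np.float32));print(th,len(xs),W.mean(0),r)
E
```

```text
[ 0.64996918  0.04546792 -0.0090973 ] -0.5212367181371134
[[-0.73 -0.06]
 [ 0.71 -0.35]
 [ 0.09 -0.02]
 [ 1.55 -0.04]
 [ 1.05  0.74]
 [-1.66 -0.63]
 [ 4.45  0.5 ]
 [-0.87 -0.83]
 [ 0.15  0.07]
 [ 0.34 -0.19]]
handle top,T [[-130.36645533    1.01184842]] S [[-133.94829135   -2.23883971]]
fin tip 0.095 [[-181.2, 67.1], [-180.0, 45.2], [-179.5, 24.5]] [[-188.5, 56.6], [-187.9, 39.1], [-186.7, 24.4]]
fin tip 0.101 [[-182.4, 66.9], [-181.3, 45.1], [-180.8, 24.5]] [[-181.7, 58.9], [-181.1, 41.5], [-179.9, 26.9]]
fin tip 0.107 [[-183.7, 66.7], [-182.6, 45.1], [-182.1, 24.5]] [[-174.9, 61.2], [-174.3, 43.9], [-173.1, 29.4]]
leg corners [[-218.03972216   35.70776868]
 [-220.35567989  -36.01689155]] [[-222.5865601   -34.92026266]
 [-224.59038468   32.97747075]]
75 359 [0.43411541 0.29480148 0.012     ] ((427.792724609375, 296.0271911621094), (18.614830017089844, 221.7909393310547), 79.24781799316406)
90 451 [0.43260501 0.29445186 0.012     ] ((426.2598876953125, 295.4077453613281), (22.090456008911133, 227.16065979003906), 79.19893646240234)
```

>>> play_rows(
  targets=[
    [[0.74,-0.99,-0.4,0,0,0.16,1],[0.74,-0.99,-0.4,0,0,0.16,1],[0.74,-0.99,-0.4,0,0,0.16,1],[0.74,-0.99,-0.4,0,0,0.16,1],[0.74,-0.99,-0.4,0,0,0.16,1],[0.74,-0.99,-0.4,0,0,0.16,0.6],[0.74,-0.99,-0.4,0,0,0.16,0.6],[0.74,-0.99,-0.4,0,0,0.16,0.6],[0.74,-0.99,-0.4,0,0,0.16,0.6],[0.74,-0.99,-0.4,0,0,0.16,0.6]],
  ],
)

```text
t: 0.93
eef_pos: [0.4232, 0.2932, 0.2841]
tcp_rot: [3.141, 0.0, -0.186]
contact_force: [0.3, 0.6, 0.7]
width: 0.705
grasp_force: 0.0
```

>>> play_rows(
  targets=[
    [[0,0,0,0,0,0,0.6],[0,0,0,0,0,0,0.6]],
  ],
)

```text
t: 1.1
eef_pos: [0.4233, 0.2931, 0.2837]
tcp_rot: [3.139, 0.001, -0.191]
contact_force: [-0.3, 0.5, -0.4]
width: 0.622
grasp_force: 0.0
```

```bash
python3 - <<'E'
from h import *
from plant import state
c=grab('wrist');t=grab('top');s=state()
print({k:np.round(s[k],4) for k in('t','joint_positions','eef_pos','tcp_rot')})
P=w2px(c,[[.423,.295,.02],[.526,.275,.02],[.320,.315,.02]]);print(P)
for q in P: cv2.circle(c['pixels'],tuple(int(v) for v in q),3,(0,0,255),1)
cv2.imwrite('pics/w1.png',c['pixels'])
E
```

```text
{'t': np.float64(1.2), 'joint_positions': array([ 9.248e-01,  3.257e-01, -4.217e-01,  2.000e-04, -8.230e-01,
        4.586e-01]), 'eef_pos': array([0.4227, 0.2952, 0.2848]), 'tcp_rot': array([-3.1413e+00, -3.0000e-04, -1.8730e-01])}
[[278.46728569 213.94772876]
 [278.19489878  68.62804609]
 [278.74395018 327.07656567]]
```

View pics/w1.png

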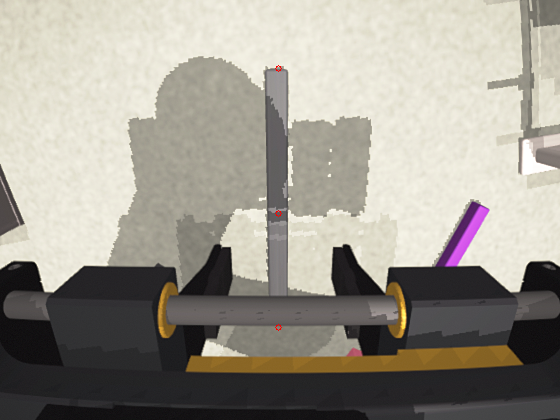

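The wrist view shows the dark bar vertical at column 277, with its far end at (277,68) where predicted. The pose holds, so I'll descend and grip.

>>> play_rows(
  targets=[
    [[0,0,-0.6,0,0,0,0.6],[0,0,-0.6,0,0,0,0.6],[0,0,-0.6,0,0,0,0.6],[0,0,-0.6,0,0,0,0.6],[0,0,-0.4,0,0,0,0.6],[0,0,-0.3,0,0,0,0.6],[0,0,-0.15,0,0,0,0.6],[0,0,0,0,0,0,0.4],[0,0,0,0,0,0,0.0],[0,0,0,0,0,0,0.0]],
  ],
  newtons=35,
)

```text
t: 2.03
eef_pos: [0.4227, 0.2955, 0.1881]
tcp_rot: [-3.14, -0.001, -0.187]
contact_force: [-0.6, -0.1, 0.5]
width: 0.454
grasp_force: 0.0
```

>>> play_rows(
  targets=[
    [[0,0,0,0,0,0,0],[0,0,0,0,0,0,0],[0,0,0,0,0,0,0],[0,0,0,0,0,0,0],[0,0,0,0,0,0,0]],
  ],
)

```text
t: 2.45
eef_pos: [0.4228, 0.295, 0.1877]
tcp_rot: [-3.141, -0.0, -0.187]
contact_force: [-0.8, -0.3, 2.5]
width: 0.182
grasp_force: 35.0
```

>>> play_rows(
  targets=[
    [[0,0,0.3,0,0,0,0],[0,0,0.6,0,0,0,0],[0,0,1,0,0,0,0],[0,0,1,0,0,0,0],[0,0,1,0,0,0,0],[0,0,1,0,0,-0.5,0],[0,0,1,0,0,-0.8,0],[0,0,0.8,0,0,-0.8,0],[0,0,0.3,0,0,-0.8,0],[0,0,0,0,0,-0.8,0]],
  ],
)

```text
t: 3.28
eef_pos: [0.4227, 0.2948, 0.401]
tcp_rot: [-3.135, -0.001, -0.513]
contact_force: [-0.4, -0.8, -1.8]
width: 0.183
grasp_force: 35.0
```

>>> play_rows(
  targets=[
    [[0.5,-0.5,0,0,0,-0.8,0],[0.6,-0.7,0,0,0,-0.8,0],[0.6,-0.7,0,0,0,-0.8,0],[0.6,-0.7,0,0,0,-0.8,0],[0.6,-0.7,0,0,0,-0.8,0],[0.6,-0.7,0,0,0,-0.8,0],[0.6,-0.7,0,0,0,-0.8,0],[0.6,-0.7,0,0,0,-0.8,0],[0.6,-0.7,0,0,0,-0.8,0],[0.6,-0.7,0,0,0,-0.8,0]],
  ],
)

```text
t: 4.12
eef_pos: [0.5999, 0.0895, 0.3973]
tcp_rot: [3.141, 0.0, -1.212]
contact_force: [0.1, 0.5, -1.6]
width: 0.184
grasp_force: 35.0
```

>>> play_rows(
  targets=[
    [[0.5,-0.5,0,0,0,-0.8,0],[0.4,-0.5,0,0,0,-0.8,0],[0.3,-0.4,0,0,0,-0.8,0],[0.2,-0.2,0,0,0,-0.8,0],[0,0,0,0,0,-0.8,0],[0,0,0,0,0,-0.25,0],[0,0,0,0,0,0,0],[0,0,0,0,0,0,0]],
  ],
)

```text
t: 4.78
eef_pos: [0.6413, 0.043, 0.3973]
tcp_rot: [3.141, 0.0, -1.577]
contact_force: [-0.5, -0.0, -0.2]
width: 0.184
grasp_force: 35.0
```

```bash
python3 - <<'E'
from h import *
from plant import state
c=grab('scene');t=grab('top');w=grab('wrist');s=state()
print({k:np.round(s[k],4) for k in('t','joint_positions','eef_pos','tcp_rot','width','grasp_force')})
a=cv2.resize(c['pixels'][170:310,190:320],None,fx=3.05,fy=3.05,interpolation=cv2.INTER_CUBIC)[:420]
cv2.imwrite('pics/c1.png',cv2.resize(np.hstack([a,w['pixels'][:a.shape[0]]]),None,fx=.8,fy=.8,interpolation=cv2.INTER_AREA))
print(cv2.imread('pics/c1.png').shape)
E
```

```text
{'t': np.float64(4.9333), 'joint_positions': array([ 3.1850e-01,  4.1980e-01,  4.4200e-02, -1.0000e-04, -1.1951e+00,
       -3.2550e-01]), 'eef_pos': array([0.6414, 0.0432, 0.3974]), 'tcp_rot': array([-3.1416e+00,  1.0000e-04, -1.5778e+00]), 'width': np.float64(0.1798), 'grasp_force': np.float64(34.9997)}
(336, 765, 3)
```

View pics/c1.png

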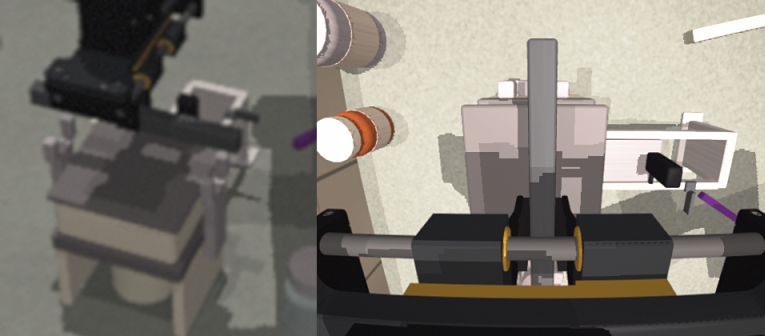

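The wrist view shows the bar over the lid, slightly toward the gate side. The far fork is at about (533,88), the clip fin at (690,195) and the handle at (660,170). I'll refine the doser pose from one enlarged wrist crop with predicted points overlaid.

```bash
python3 - <<'E'
from fit import *
T=None
w=load('wrist');im=cv2.resize(w['pixels'][60:280,160:560],None,fx=2,fy=2,interpolation=cv2.INTER_CUBIC)
pts={'lid':lid,'fork':[[0,.08,.188],[0,-.08,.188],[.013,-.074,.188],[-.013,-.074,.188]],'rail':[[-.215,.034,.095],[-.215,-.034,.095]],'handle':[[-.13,0,.149]],'fin':[[-.1815,.062,.107],[-.1815,.062,.095]]}
for n,X in pts.items():
    P=w2px(w,D2W(p,X)); q=((P-[160,60]+.5)*2-.5); print(n,q.round(1).tolist())
    for a in q: cv2.drawMarker(im,tuple(int(round(v)) for v in a),(0,0,255),cv2.MARKER_CROSS,9,1)
cv2.imwrite('pics/w2.png',im)
E
```

```text
lid [[63.2, 498.4], [28.7, 139.6], [378.2, 499.7], [405.9, 139.9]]
fork [[218.0, 579.6], [212.1, 104.0], [165.3, 126.4], [259.5, 126.5]]
rail [[678.6, 353.0], [708.0, 211.4]]
handle [[570.1, 327.0]]
fin [[614.2, 419.0], [601.6, 407.0]]
```

View pics/w2.png

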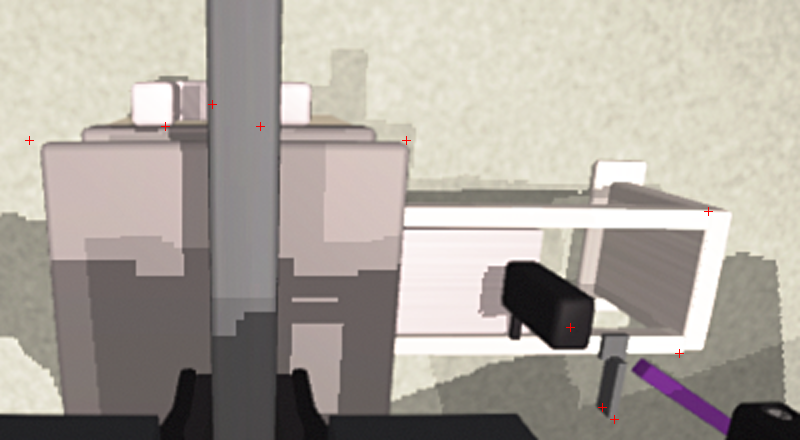

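```bash
python3 - <<'E'
from fit import *
w=load('wrist');N=lambda q:(np.array(q,float)+.5)/2-.5+[160,60]
print('bar edges r20',px2w(w,N([[207,20],[281,20],[212,290],[276,290]]),.2297).round(4).tolist())
print('bar end',px2w(w,[[(543-317)/.8,38/.8]],.2297))
print('fork outer',px2w(w,N([[132,103],[311,103],[175,103]]),.188).round(4).tolist())
print('lid',px2w(w,N([[42,143],[408,143],[390,410]]),.158).round(4).tolist())
print('rail outer',px2w(w,N([[420,206],[690,209],[400,356],[690,352]]),.095).round(4).tolist())
print('leg end',px2w(w,N([[730,212],[705,350]]),.095).round(4).tolist())
print('handle top corners',px2w(w,N([[560,298],[592,300],[552,347],[590,348]]),.149).round(4).tolist())
for z in(.095,.101,.107):print('fin',z,px2w(w,N([[606,413],[618,413],[606,360],[622,360]]),z).round(4).tolist())
E
```

```text
bar edges r20 [[0.6481, -0.0531, 0.2297], [0.6328, -0.053, 0.2297], [0.6482, 0.0055, 0.2297], [0.6334, 0.0056, 0.2297]]
bar end [[ 0.64005385 -0.06167427  0.2297    ]]
fork outer [[0.6712, -0.0351, 0.188], [0.6222, -0.0347, 0.188], [0.6594, -0.0349, 0.188]]
lid [[0.7061, -0.0219, 0.158], [0.5876, -0.021, 0.158], [0.5877, 0.0751, 0.158]]
rail outer [[0.5655, 0.0115, 0.095], [0.4435, 0.0124, 0.095], [0.5697, 0.081, 0.095], [0.4295, 0.081, 0.095]]
leg end [[0.4238, 0.0136, 0.095], [0.422, 0.0801, 0.095]]
handle top corners [[0.5255, 0.0352, 0.149], [0.5131, 0.0361, 0.149], [0.5258, 0.0546, 0.149], [0.5109, 0.0552, 0.149]]
fin 0.095 [[0.4662, 0.1124, 0.095], [0.4601, 0.1126, 0.095], [0.4712, 0.0844, 0.095], [0.4632, 0.0845, 0.095]]
fin 0.101 [[0.47, 0.1091, 0.101], [0.4639, 0.1093, 0.101], [0.4748, 0.0817, 0.101], [0.467, 0.0818, 0.101]]
fin 0.107 [[0.4737, 0.1058, 0.107], [0.4678, 0.106, 0.107], [0.4784, 0.079, 0.107], [0.4708, 0.0792, 0.107]]
```

>>> play_rows(
  targets=[
    [[0.12,0.05,0,0,0,0,0],[0.1,0.05,0,0,0,0,0],[0,0,-0.2,0,0,0,0],[0,0,-0.3,0,0,0,0],[0,0,-0.3,0,0,0,0],[0,0,-0.25,0,0,0,0],[0,0,-0.2,0,0,0,0],[0,0,-0.1,0,0,0,0],[0,0,-0.05,0,0,0,0],[0,0,0,0,0,0,0]],
  ],
)

```text
t: 5.77
eef_pos: [0.6482, 0.0459, 0.3548]
tcp_rot: [3.141, -0.0, -1.579]
contact_force: [-0.3, 0.1, -0.5]
width: 0.178
grasp_force: 35.0
```

>>> play_rows(
  targets=[
    [[0,0,-0.03,0,0,0,0],[0,0,-0.03,0,0,0,0],[0,0,-0.03,0,0,0,0],[0,0,0,0,0,0,0],[0,0,0,0,0,0,0]],
  ],
)

```text
t: 6.18
eef_pos: [0.6482, 0.0459, 0.3527]
tcp_rot: [-3.141, 0.0, -1.579]
contact_force: [-0.1, 0.4, -2.3]
width: 0.18
grasp_force: 35.0
```

>>> play_rows(
  targets=[
    [[0,0,-0.02,0,0,0,0],[0,0,-0.02,0,0,0,0],[0,0,0,0,0,0,0],[0,0,0,0,0,0,0]],
  ],
)

```text
t: 6.52
eef_pos: [0.6482, 0.0459, 0.3517]
tcp_rot: [-3.141, -0.0, -1.579]
contact_force: [0.4, 0.3, 1.2]
width: 0.182
grasp_force: 35.0
```

```bash
python3 - <<'E'
from h import *
from plant import state
s=grab('scene');w=grab('wrist');S=state();print(S['eef_pos'],S['contact_force'],S['ft_torque'],S['t'])
a=cv2.resize(s['pixels'][195:285,200:320],None,fx=4.5,fy=4.5,interpolation=cv2.INTER_CUBIC)[:405,:540]
b=w['pixels'][20:260,160:420]
cv2.imwrite('pics/c2.png',np.hstack([a,cv2.copyMakeBorder(b,0,405-240,0,0,0)]))
E
```

```text
[0.64822791 0.04593402 0.35170638] [-0.826224    0.50168415  1.79897603] [0.13761843 0.22086828 0.00777582] 6.6167
```

View pics/c2.png

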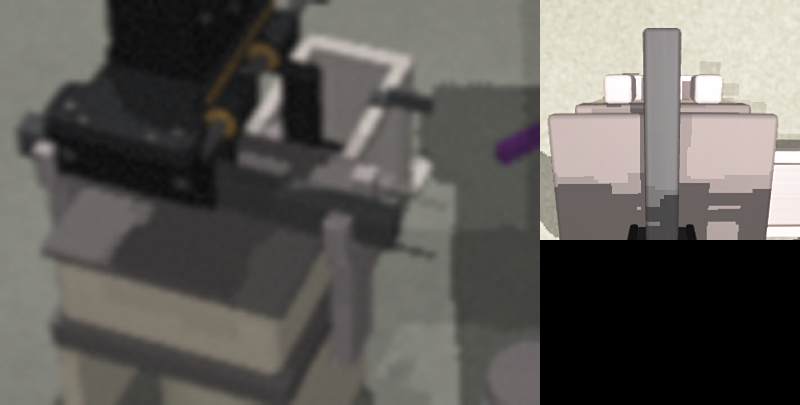

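The bar lies between both prong pairs: (620,88)/(708,88) in the wrist inset and (365,172)/(337,220) in the scene crop. The wrist force has turned from −2.3 to +1.5 N, so the bar is seated. I'll open, then rise.

>>> play_rows(
  targets=[
    [[0,0,0,0,0,0,0.25],[0,0,0,0,0,0,0.3],[0,0,0,0,0,0,0.4],[0,0,0,0,0,0,0.5],[0,0,0,0,0,0,0.5],[0,0,0,0,0,0,0.5],[0,0,0,0,0,0,0.5]],
  ],
)

```text
t: 7.2
eef_pos: [0.6482, 0.0459, 0.3513]
tcp_rot: [3.142, -0.0, -1.579]
contact_force: [-0.3, 1.3, -0.3]
width: 0.49
grasp_force: 0.0
```

>>> play_rows(
  targets=[
    [[0,0,0.3,0,0,0,0.5],[0,0,0.6,0,0,0,0.5],[0,0,0.6,0,0,0,0.5],[-0.3,0,0.6,0,0,0,0.5],[-0.6,0,0,0,0,0,0.5],[-0.8,0,0,0,0,0,0.5],[-0.8,0,0,0,0,0,0.5],[-0.8,0,0,0,0,0,0.5],[-0.6,0,0,0,0,0,0.5],[-0.4,0,0,0,0,0,0.5]],
  ],
)

```text
t: 8.03
eef_pos: [0.5174, 0.0457, 0.4155]
tcp_rot: [-3.141, 0.0, -1.579]
contact_force: [-0.1, -0.1, -0.2]
width: 0.503
grasp_force: 0.0
```

```bash
python3 - <<'E'
from fit import *
from plant import state
s=grab('scene');t=grab('top');w=grab('wrist');S=state();print(S['eef_pos'],S['tcp_rot'],S['contact_force'],S['t'],S['width'])
a=cv2.resize(w['pixels'],(560,420))
b=cv2.resize(s['pixels'][195:285,210:310],None,fx=2.4,fy=2.4,interpolation=cv2.INTER_CUBIC)
c=cv2.resize(t['pixels'][130:215,245:330],None,fx=2.4,fy=2.4,interpolation=cv2.INTER_CUBIC)
col=np.zeros((420,240,3),np.uint8);col[:216]=b;col[216:420,:204]=c
cv2.imwrite('pics/c3.png',np.hstack([a,col]))
E
```

```text
[0.51871287 0.04586395 0.41568137] [-3.13940887e+00  6.18253655e-04 -1.57840231e+00] [ 0.1317377  -0.76424658  0.27779093] 8.1833 0.5005396386816727
```

View pics/c3.png

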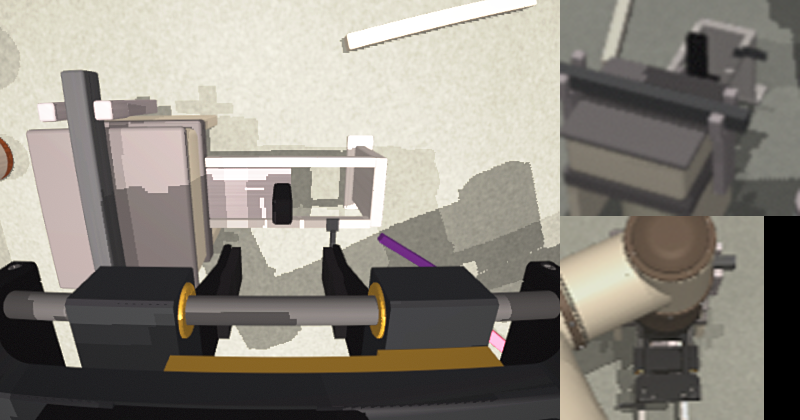

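The bar rests in both forks and is released: its far end sits between prongs (47,112)/(103,110), and the scene inset shows the near fork. The handle is at (282,203) and the fin at (332,235) in the wrist view. I'll measure both at pixel level, numerically.

```bash
python3 - <<'E'
from fit import *
w=load('wrist');g=cv2.cvtColor(w['pixels'],cv2.COLOR_BGR2GRAY)
for r in (186,192,205,218,224,228): print(r,g[r,264:300].tolist())
print()
for r in (220,226,232,236,240,243): print(r,g[r,318:346].tolist())
print('col282',g[178:232,282].tolist())
for c in(328,332): print('col',c,g[214:262,c].tolist())
E
```

```text
186 [158, 160, 161, 160, 160, 160, 160, 162, 164, 127, 35, 14, 20, 22, 24, 24, 23, 22, 23, 24, 23, 24, 25, 26, 20, 16, 48, 129, 131, 127, 125, 125, 128, 131, 133, 133]
192 [158, 158, 160, 159, 158, 159, 160, 164, 166, 51, 13, 22, 23, 27, 25, 24, 23, 23, 25, 22, 25, 22, 21, 24, 22, 20, 26, 81, 136, 134, 129, 129, 131, 133, 135, 133]
205 [165, 153, 158, 159, 160, 161, 165, 167, 68, 21, 26, 30, 29, 31, 31, 30, 31, 31, 31, 29, 30, 32, 31, 29, 30, 28, 24, 30, 82, 135, 133, 131, 133, 134, 134, 135]
218 [161, 163, 143, 142, 145, 146, 149, 150, 62, 32, 40, 46, 28, 28, 28, 30, 29, 29, 28, 30, 28, 28, 29, 28, 28, 30, 23, 29, 92, 150, 148, 146, 146, 145, 145, 145]
224 [212, 255, 255, 209, 190, 194, 194, 198, 201, 199, 165, 110, 96, 94, 95, 94, 95, 94, 95, 95, 94, 95, 94, 94, 97, 130, 137, 199, 201, 199, 198, 197, 198, 197, 194, 218]
228 [235, 237, 238, 235, 238, 237, 235, 236, 239, 240, 239, 233, 231, 229, 229, 230, 229, 225, 220, 220, 224, 228, 229, 229, 229, 229, 229, 228, 224, 223, 227, 229, 228, 228, 226, 227]

220 [180, 180, 181, 181, 180, 181, 183, 180, 117, 68, 72, 76, 74, 74, 74, 75, 75
[... 708 characters left out ...]
33, 236, 231, 227, 227, 228, 228, 225]
col282 [159, 161, 160, 166, 164, 48, 16, 23, 23, 25, 23, 24, 24, 23, 25, 24, 24, 26, 25, 24, 25, 26, 30, 29, 31, 29, 30, 31, 31, 29, 30, 29, 33, 29, 29, 30, 28, 30, 29, 30, 28, 28, 27, 26, 25, 26, 95, 204, 199, 201, 220, 224, 228, 230]
col 328 [236, 233, 173, 141, 99, 60, 72, 74, 75, 75, 75, 77, 77, 75, 75, 71, 82, 156, 241, 238, 240, 242, 245, 245, 244, 244, 241, 237, 237, 238, 235, 241, 220, 67, 20, 29, 31, 30, 29, 31, 30, 28, 31, 30, 31, 30, 32, 31]
col 332 [231, 228, 170, 142, 99, 60, 74, 76, 77, 75, 74, 75, 75, 76, 76, 70, 59, 58, 60, 73, 73, 73, 72, 72, 74, 72, 73, 72, 78, 90, 82, 65, 54, 42, 26, 26, 29, 31, 32, 31, 30, 31, 30, 30, 32, 28, 30, 30]
```

```bash
python3 - <<'E'
from fit import *
w=load('wrist')
print('cam',-np.array(w['R']).T@w['t'])
print('handle',px2w(w,[[271.9,212],[292,212],[282,203],[282,223.6]],.149).round(4).tolist())
for z in(.095,.101,.107):print(z,'fin/clip',px2w(w,[[329.7,236],[331.5,236],[335.1,236],[325.8,223],[338.3,223],[333,260]],z).round(4).tolist())
E
```

```text
cam [ 0.51678893 -0.03906788  0.39491611]
handle [[0.5254, 0.0458, 0.149], [0.5098, 0.0459, 0.149], [0.5175, 0.0386, 0.149], [0.5176, 0.0556, 0.149]]
0.095 fin/clip [[0.4715, 0.0896, 0.095], [0.4697, 0.0896, 0.095], [0.4662, 0.0896, 0.095], [0.4757, 0.076, 0.095], [0.4637, 0.0761, 0.095], [0.4671, 0.1157, 0.095]]
0.101 fin/clip [[0.4724, 0.087, 0.101], [0.4707, 0.087, 0.101], [0.4672, 0.0871, 0.101], [0.4766, 0.0737, 0.101], [0.4648, 0.0738, 0.101], [0.4681, 0.1126, 0.101]]
0.107 fin/clip [[0.4733, 0.0844, 0.107], [0.4716, 0.0845, 0.107], [0.4682, 0.0845, 0.107], [0.4774, 0.0714, 0.107], [0.4658, 0.0715, 0.107], [0.4691, 0.1095, 0.107]]
```

>>> play_rows(
  targets=[
    [[0,0,-0.5,0,0,0,0.5],[0,0,-0.6,0,0,0,0.5],[0,0,-0.6,0,0,0,0.5],[0,0,-0.6,0,0,0,0.5],[0,0,-0.6,0,0,0,0.5],[0,0,-0.5,0,0,0,0.5],[0,0,-0.3,0,0,0,0.5],[0,0,-0.2,0,0,0,0.5],[0,0,0,0,0,0,0.3],[0,0,0,0,0,0,0]],
  ],
  newtons=30,
)

```text
t: 9.02
eef_pos: [0.5198, 0.046, 0.2977]
tcp_rot: [-3.141, -0.0, -1.579]
contact_force: [1.0, 0.1, -0.6]
width: 0.42
grasp_force: 0.0
```

>>> play_rows(
  targets=[
    [[0,0,0,0,0,0,0],[0,0,0,0,0,0,0],[0,0,0,0,0,0,0],[0,0,0,0,0,0,0],[0,0,0,0,0,0,0]],
  ],
)

```text
t: 9.43
eef_pos: [0.5183, 0.0458, 0.2978]
tcp_rot: [3.139, -0.0, -1.579]
contact_force: [-5.0, 1.1, 4.3]
width: 0.185
grasp_force: 30.0
```

>>> play_rows(
  targets=[
    [[-0.15,0,0,0,0,0,0],[-0.25,0,0,0,0,0,0],[-0.3,0,0,0,0,0,0],[-0.3,0,0,0,0,0,0],[-0.25,0,0,0,0,0,0],[-0.2,0,0,0,0,0,0],[-0.1,0,0,0,0,0,0],[0,0,0,0,0,0,0],[0,0,0,0,0,0,0],[0,0,0,0,0,0,0]],
  ],
)

```text
t: 10.27
eef_pos: [0.474, 0.0461, 0.2979]
tcp_rot: [-3.136, 0.001, -1.578]
contact_force: [7.5, -3.5, -4.9]
width: 0.18
grasp_force: 30.1
```

```bash
python3 - <<'E'
from fit import *
from plant import state
w=grab('wrist');s=grab('scene');grab('top');S=state();print(S['eef_pos'],S['contact_force'],S['width'],S['grasp_force'],S['t'])
gs=cv2.cvtColor(s['pixels'],cv2.COLOR_BGR2GRAY)
print('expected fin scene',w2px(s,[[.4695,.108,.101],[.4695,.08,.101]]),'gate ptr',w2px(s,[[.4695,.075,.098],[.4695,.046,.149]]))
print('fin wrist',w2px(w,[[.4695,.108,.101],[.4695,.08,.101]]))
np.set_printoptions(linewidth=250)
print(gs[206:232,262:302])
E
```

```text
[0.47412935 0.04607912 0.29791133] [ 7.1939491  -3.35798349 -4.34878731] 0.17902005778328445 30.09711787410197 10.4167
expected fin scene [[295.99448974 217.99664638]
 [285.90457445 215.66780723]] gate ptr [[284.11255011 216.13164006]
 [273.60496656 198.53593559]]
fin wrist [[290.85618669 337.85489363]
 [290.97102482 300.94257521]]
[[ 15  16  18 ... 123  98  81]
 [ 17  15  17 ... 125 103  87]
 [ 54  45  34 ... 125 118  93]
 ...
 [102 101 101 ... 125 128 128]
 [102 102 102 ... 128 129 128]
 [103 102 102 ... 131 129 129]]
```

>>> play_rows(
  targets=[
    [[-0.08,0,0,0,0,0,0],[-0.06,0,0,0,0,0,0],[0,0,0,0,0,0,0],[0,0,0,0,0,0,0],[0,0,0,0,0,0,0]],
  ],
)

```text
t: 10.83
eef_pos: [0.47, 0.0461, 0.2979]
tcp_rot: [-3.136, 0.001, -1.578]
contact_force: [6.9, -2.4, -5.1]
width: 0.186
grasp_force: 30.1
```

```bash
python3 - <<'E'
from fit import *
from plant import state
import sys
w=grab('wrist');s=grab('scene');t=grab('top');S=state();print(S['eef_pos'],S['contact_force'],S['width'],S['grasp_force'],S['t'])
np.set_printoptions(linewidth=300,threshold=sys.maxsize)
gs=cv2.cvtColor(s['pixels'],cv2.COLOR_BGR2GRAY)
print(gs[208:226,270:300])
gt=cv2.cvtColor(t['pixels'],cv2.COLOR_BGR2GRAY)
print('top fin/pointer exp',w2px(t,[[.4702,.108,.101],[.4702,.08,.101],[.4702,.062,.098]]))
print(gt[202:216,262:290])
E
```

```text
[0.4700046  0.04610466 0.29786408] [ 7.59915942 -3.0545784  -4.66927533] 0.1789186931059221 30.10400712271803 10.9833
[[ 16  18  21  20  19  19  22  44  84 106 113 116 123 129 137 142 140 125 113 101  97 100 109 113 115 114 114 114 115 117]
 [ 18  17  17  18  18  19  21  41  77  96  97  97 102 107 112 117 128 142 138 111  96  95 110 115 114 115 112 112 112 113]
 [ 17  16  19  15  16  20  18  39  73  92  97  96  95  98  96 100 121 146 128 103  92  94 108 114 114 113 112 113 114 114]
 [ 17  16  18  16  23  20  20  39  74  93  97  96  97  97  98 104 130 144 116  93  87  94 110 116 116 114 114 114 114 115]
 [ 21  15  17  16  17  12  12  39  73  93  97  97  98  97  99 101 109 112 101  88  86  95 109 114 114 113 114 115 114 114]
 [ 24  18  18  17  20  21  20  39  74  93  96  98  98  97  96  95  93  92  88  86  89  95 109 116 114 114 115 115 116 115]
 [ 21  14  15  17  17  19  15  33  67  86  90  94  93  85  82  79  67  64  69  77  86  92 103 112 114 114 114 115 116 116]
 [ 24  19  16  18  18  18  18  27  39  50  61  71  69  59  56  56  47  45  51  59  69  75  82  97 106 109 113 114 116 115
[... 2251 characters left out ...]
  62  61]
 [154 149 140 132 123 113  99  97 100  98  99 102 101  93  74  62  61  62  57  58  65  67  61  61  62  62  61  62]
 [141 133 123 112  98 130 155 154 155 158 130 101 106 105  85  61  62  62  58  57  73  72  62  62  62  62  63  61]
 [125 114 113 139 152 155 160 160 161 162 132 102 106 107  86  63  61  62  57  58  70  70  62  61  63  62  62  63]
 [117 138 153 157 159 155 154 156 157 156 130 103 106 106  85  57  54  55  54  57  62  56  51  52  52  53  52  52]
 [155 155 156 155 156 158 158 159 157 157 132 101 102 103  80  92  99  85  73  59  55  48  49  48  48  48  48  55]
 [158 155 154 156 157 157 158 160 158 158 131  99 103 105 100 111 101  97  86  57  63  77  84  85  84  86  87  89]]
```

The gate is at 0.4700, and the fin is at about 0.470 in the tool's scale. In the scene pixels, pointer and fin make one continuous line. Now I'll hold for over 3 s.

>>> play_rows(
  targets=[
    [[0,0,0,0,0,0,0],[0,0,0,0,0,0,0],[0,0,0,0,0,0,0],[0,0,0,0,0,0,0],[0,0,0,0,0,0,0],[0,0,0,0,0,0,0],[0,0,0,0,0,0,0],[0,0,0,0,0,0,0],[0,0,0,0,0,0,0],[0,0,0,0,0,0,0]],
  ],
)

```text
t: 11.82
eef_pos: [0.47, 0.0461, 0.2979]
tcp_rot: [-3.136, 0.001, -1.578]
contact_force: [7.6, -1.6, -4.2]
width: 0.183
grasp_force: 30.1
```

>>> play_rows(
  targets=[
    [[0,0,0,0,0,0,0],[0,0,0,0,0,0,0],[0,0,0,0,0,0,0],[0,0,0,0,0,0,0],[0,0,0,0,0,0,0],[0,0,0,0,0,0,0],[0,0,0,0,0,0,0],[0,0,0,0,0,0,0],[0,0,0,0,0,0,0],[0,0,0,0,0,0,0]],
  ],
)

```text
t: 12.65
eef_pos: [0.47, 0.0461, 0.2979]
tcp_rot: [-3.136, 0.001, -1.578]
contact_force: [6.9, -2.4, -4.5]
width: 0.178
grasp_force: 30.1
```

>>> play_rows(
  targets=[
    [[0,0,0,0,0,0,0],[0,0,0,0,0,0,0],[0,0,0,0,0,0,0],[0,0,0,0,0,0,0],[0,0,0,0,0,0,0],[0,0,0,0,0,0,0],[0,0,0,0,0,0,0],[0,0,0,0,0,0,0],[0,0,0,0,0,0,0],[0,0,0,0,0,0,0]],
  ],
)

```text
t: 13.48
eef_pos: [0.47, 0.0461, 0.2979]
tcp_rot: [-3.135, 0.001, -1.578]
contact_force: [7.2, -2.4, -4.4]
width: 0.183
grasp_force: 30.1
```

>>> play_rows(
  targets=[
    [[0,0,0,0,0,0,0],[0,0,0,0,0,0,0],[0,0,0,0,0,0,0],[0,0,0,0,0,0,0],[0,0,0,0,0,0,0],[0,0,0,0,0,0,0],[0,0,0,0,0,0,0],[0,0,0,0,0,0,0],[0,0,0,0,0,0,0],[0,0,0,0,0,0,0]],
  ],
)

```text
t: 14.32
eef_pos: [0.47, 0.0461, 0.2979]
tcp_rot: [-3.136, 0.001, -1.578]
contact_force: [6.8, -2.0, -5.0]
width: 0.179
grasp_force: 30.1
```

>>> play_rows(
  targets=[
    [[0,0,0,0,0,0,0],[0,0,0,0,0,0,0],[0,0,0,0,0,0,0],[0,0,0,0,0,0,0],[0,0,0,0,0,0,0]],
  ],
)

```text
t: 14.73
eef_pos: [0.47, 0.0461, 0.2979]
tcp_rot: [-3.136, 0.001, -1.578]
contact_force: [6.7, -2.9, -4.3]
width: 0.184
grasp_force: 30.1
```

```bash
python3 -c "
from plant import state,ticket
s=state();print(s['t'],s['eef_pos'],s['width'],s['grasp_force'])
if s['grasp_force']>20 and abs(s['eef_pos'][0]-.470)<.002: print(ticket.hand_in())"
```

```text
14.7333 [0.47002216 0.04610709 0.29786029] 0.18400685597402644 30.104218374399352
the job is handed in; nothing more can be done
None
```

The job is handed in at 14.7 s: the bar was laid in both forks and released, and the gate was held at the mark (within about 1 mm by my measurement) for about 3.9 s and is still gripped; no verdict came back.

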